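# Pack the last two cookie stamps in the round tin

## Robot

A 6-joint arm with a two-finger parallel gripper is mounted at the origin on the work surface. World frame = base frame: x ahead of the robot, y to its left, z up, the work surface at z = 0. Lengths are in m, angles in rad, forces in N, time in s.
With the tool pointing down it reaches from about 0.35 to 0.8 m from the base axis. Payload 7.3 kg.
Tool frame: the origin (TCP) lies between the finger pads; the fingertips stand 25 mm ahead of it and the grasp point (between the pads) lies 6 mm ahead of it (r.tip_extent is the distance from the TCP to the fingertips, in m); z points along the fingers, y is the direction in which the jaws open and shut (so a half turn about z gives the same grasp; the last joint's range is limited). The gripper opens to 85 mm and grips with 20 to 120 N. Pads are 22 mm wide; open, the fingers measure 114 mm over their backs; the gripper's body (76 mm by 85 mm) begins 54 mm behind the grasp point. The pads swing forward as they close: fully open they stand 13 mm farther back than shut.
Start: joints at [-1.386, 0.342, 1.524, -0, 1.275, -0.146], TCP at [0.171, -0.497, 0.256] pointing down, gripper open.
Joint ranges: [-2.53, 2.53], [-0.77, 2.02], [0.04, 2.7], [-1, 4.14], [0.28, 2.66], [-3.11, 3.11]. Speed limits (rad/s): [2.57, 2.57, 3.14, 3.14, 3.14, 3.14].

## Interface

Orientations are given as a unit quaternion [x, y, z, w].
In Python, from workcell import r, command_gripper, optics gives the robot as it stands. The module is installed in compiled form; this text tells all that it offers. Calls block until the motion is done:
- r.reach(position, orientation): joint-space move of the TCP to a pose.
- r.move_straight(position, orientation=None, speed=0.15, max_force=None): straight line of the TCP; orientation=None keeps the orientation; speed is the mean speed in m/s. With max_force (N) it stops when the force on the tool has changed by that much, and returns True; else False.
- r.movej(angles): joint-space move.
- command_gripper(opening, force=None): finger opening in m; force is the grip in N (None keeps the last); returns when the fingers have stopped.
- r.hold(seconds).
- r.solve_ik(position, orientation): joint angles nearest the present ones, or None.
- r.read_state(): the state.
- optics.get_image(name): name is "scene" or "side" or "wrist"; returns (picture, depth): 384x512x3 uint8, red, green, blue; 384x512 float32, m along the optical axis (not along the pixel's ray), 0 where there is no reading.
- optics.camera_model(name): a dict with "K" (3x3 intrinsics, pixels), "R" (3x3) and "t" (3): a world point X has camera coordinates R X + t; the wrist camera has in their place "tool_from_camera" (4x4, takes a point from camera to tool coordinates, whose origin is the TCP and whose axes are the flange's). Camera axes: x right, y down, z forward; pixel columns grow to the right and rows downward; lengths in m; the calibration is good to about 2 mm. A picture is of the moment at which its call begins: read the wrist's pose just before it. camera_model takes no time and is no camera call.
A pose or a line that the arm cannot do raises r.PlanningError and nothing moves.
- r.finish_job(): hands the job in, once; it reports no verdict.
The state is a dict: "time_s": time; "joint_positions": joint angles; "dq": joint speeds; "tau": joint torques, N m; "eef_pos": TCP position; "eef_rot": TCP orientation; "contact_force": force on the tool from outside, world axes, zero at the start; "torque": the same for the moment, N m; "grip_width": finger opening in m.
Only numpy, scipy, OpenCV 4.12 (cv2) and the standard library are available. Lean on these libraries where they do the work, as an engineer would, in place of code of your own. Each camera call takes 0.05 s, during which the arm holds its last target. There are 200 camera calls.

## Task

Five of the seven small blue-handled cookie stamps are already packed in the open round tin, one in the middle and the rest in a ring around it. Pack the two that are still on the counter into the two empty places of the ring, so that all seven stand flat in the tin, handles up, one in the middle and six evenly around it. Set them down rather than dropping them, and leave the larger terracotta stamp where it is.

Things in the scene. Friction and masses are not known exactly. Their poses are not given: they have to be found in the camera images.
- stamp_a: A small cookie stamp to pack, loose, 60 g: white ceramic disc head 44 mm across, 16 mm high, edges rounded, standing flat; on it an upright round blue handle 16 mm across, 42 mm tall (58 mm in all). Origin: centre of the underside; z up along the handle.
- stamp_b: The other stamp to pack, same as stamp_a; either may go in either empty place. Packed stamps' heads are 6 mm apart and their handle centres 50 mm; the two empty places adjoin, and a stamp set midway leaves no room for the second. Fingers closing along the tin's x axis pass between the packed handles.
- tin: Green open tin, fixed. Inside 154 mm across; wall 3 thick, 22 high; floor 3 thick. Origin: centre of underside, z up. Five packed stamps like stamp_a, which do not shift: one central, four on a 50 mm radius ring at 90, 150, 210, 270 deg from tin +x (counter-clockwise from above). Empty places: +30 and -30 deg, i.e. x 43, y +25 and -25 mm; there a stamp's underside is at z 3. Brass latch at -x.
- big_stamp: Larger stamp that does not belong in the tin, loose, 130 g: terracotta disc head 62 mm across, 18 mm high, upright dark wood handle 16 mm across, 42 mm tall. Origin: centre of the underside. It stands in a loose row with the two small ones, in any order. A red dreidel and a yellow lighter lie beyond them.
Things that resemble listed ones, but are neither listed nor needed, are in the scene too. Leave any turquoise look-alike of the stamp_a alone.

How it is judged:
By the outcome, as a careful person would: the job done as asked, in the order asked, and still so for the second after the job is handed in, with the robot touching nothing.
It also fails if it takes over 54 s, if anything falls off the work surface, if the arm or the gripper's body presses on something with over 40 N, if the wrist force passes 120 N, or if a joint passes its speed limit or range.

## Working session

There is one attempt and no reset: what is moved stays moved. The work goes in short steps, each a Python script; the robot and the scene stay as the last script left them, time stands still between calls to the robot, and variables do not carry over. Pictures are saved under pics/ and viewed, on a budget of 10 in all, crops included, one or two more only if the job needs it, and the job is handed in when it is done.

```bash
mkdir -p pics; python3 - <<'E'
from workcell import r, optics
import numpy as np, cv2
ims=[]
for n in("scene","side"):
    p,d=optics.get_image(n); m=optics.camera_model(n)
    np.savez(f"{n}.npz",p=p,d=d,K=m["K"],R=m["R"],t=m["t"])
    cv2.imwrite(f"pics/{n}0.png",p[:,:,::-1])
    print(n,-m["R"].T@m["t"])
print(r.read_state()["eef_rot"], r.read_state()["time_s"])
print(optics.camera_model("wrist"))
E
```

```text
scene [0.95757901 0.77439175 0.63968009]
side [ 0.43823087 -0.4763185   0.6197861 ]
[ 9.86356109e-01  1.64624376e-01  1.49036315e-06 -6.63766501e-04] 0.1
{'K': array([[294.16796691,   0.        , 256.626171  ],
       [  0.        , 294.16796691, 190.9639667 ],
       [  0.        ,   0.        ,   1.        ]]), 'tool_from_camera': array([[ 2.19512219e-04, -9.58686588e-01, -2.84464370e-01,
         7.24709247e-02],
       [ 9.99999968e-01,  2.46502664e-04, -5.90815127e-05,
         1.67940929e-04],
       [ 1.26761879e-04, -2.84464348e-01,  9.58686611e-01,
        -1.18038602e-01],
       [ 0.00000000e+00,  0.00000000e+00,  0.00000000e+00,
         1.00000000e+00]])}
```

View pics/scene0.png

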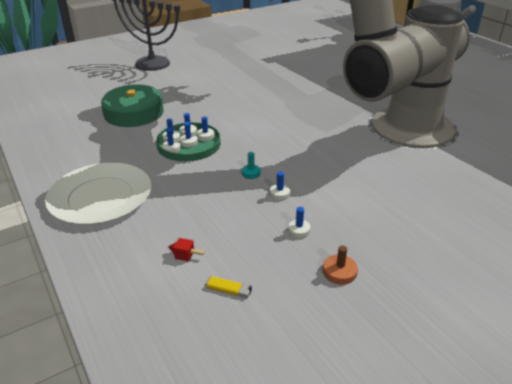

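View pics/side0.png

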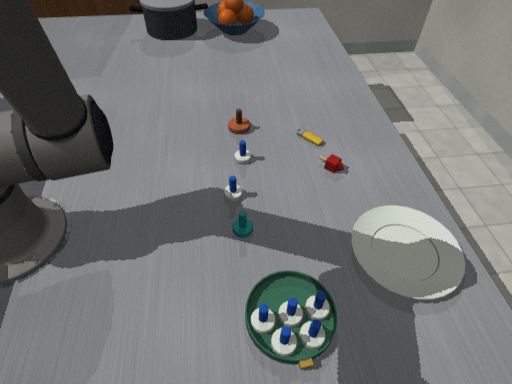

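Both views show the tin (side 290,318, latch 306,364), the two blue-handled stamps (side 242,152 and 233,187), a turquoise decoy (243,225) and the terracotta stamp (239,122). Next I turn the blue pixels into handle positions.

```bash
cat > h.py <<'E'
import numpy as np, cv2
from scipy.optimize import linear_sum_assignment, least_squares
def world(d,K,R,t,v,u):
    z=d[v,u]; c=np.stack([(u-K[0,2])/K[0,0]*z,(v-K[1,2])/K[1,1]*z,z],1)
    return (c-t)@R
def mask(p,lo,hi): return cv2.inRange(cv2.cvtColor(p,cv2.COLOR_RGB2HSV),lo,hi)
def handles(p,d,K,R,t,lo=(108,130,50),hi=(128,255,255),minpix=20):
    """handle axis positions by fitting a 8 mm circle to the seen surface"""
    out=[]; n,l,s,c=cv2.connectedComponentsWithStats(mask(p,lo,hi))
    cam=-R.T@t
    for i in range(1,n):
        if s[i,4]<minpix: continue
        v,u=np.nonzero((l==i)&(d>0)); 
        if len(v)<minpix: continue
        P=world(d,K,R,t,v,u); P=P[np.abs(P[:,:2]-np.median(P[:,:2],0)).max(1)<.012]
        if len(P)<8: continue
        top=np.percentile(P[:,2],97); side=P[(P[:,2]<top-.006)&(P[:,2]>top-.036)]
        m=np.median(side[:,:2],0); g=m-cam[:2]; g/=np.linalg.norm(g)
        x=least_squares(lambda q:np.hypot(*(side[:,:2]-q).T)-.008,m+g*.006,loss='soft_l1',f_scale=.001).x
        out.append([*x,top,len(P),*c[i]])
    return np.array(out)
ANG=np.radians([90,150,210,270])
PAT=np.vstack([[0,0],.05*np.c_[np.cos(ANG),np.sin(ANG)]])
def fit_tin(H):
    """H 5x2 handle centres -> x,y,yaw,residual rms"""
    best=None
    for y0 in np.arange(0,2*np.pi,.2):
        def M(q): c,s=np.cos(q[2]),np.sin(q[2]); return PAT@np.array([[c,s],[-s,c]])+q[:2]
        q=np.array([*H.mean(0),y0])
        q[:2]+=H.mean(0)-M(q).mean(0)
        for _ in range(4):
            a,b=linear_sum_assignment(np.linalg.norm(M(q)[:,None]-H[None],axis=2))
            q=least_squares(lambda k:(M(k)[a]-H[b]).ravel(),q).x
        e=np.sqrt(((M(q)[a]-H[b])**2).sum(1).mean())
        if best is None or e<best[1]: best=(q,e)
    return best
E
python3 - <<'E'
from h import *
np.set_printoptions(precision=4,suppress=True)
for n in("scene","side"):
    f=np.load(n+".npz"); a=[f[k] for k in("p","d","K","R","t")]
    H=handles(*a); print(n);print(H)
    print("turq",handles(*a,lo=(82,120,40),hi=(98,255,255)))
    print("big",handles(*a,lo=(0,120,20),hi=(15,255,255))[:,:])
    c=np.median(H[:,:2],0); T=H[np.linalg.norm(H[:,:2]-c,axis=1)<.12]
    if len(T)==5: print("tin",fit_tin(T[:,:2]))
    v,u=np.nonzero(mask(a[0],(12,150,90),(22,255,255))); P=world(a[1],*a[2:],v,u); print("latch-ish",np.median(P,0),len(P))
E
```

```text
scene
[[  0.5406  -0.2337   0.0619  66.     187.0777 124.9417]
 [  0.491   -0.2382   0.0612  67.     204.3433 123.597 ]
 [  0.5905  -0.228    0.0609  75.     169.7043 131.3739]
 [  0.466    0.0651   0.0581 108.     279.8727 179.7273]
 [  0.5009   0.1852   0.0575 104.     299.3942 216.4712]]
turq [[  0.4772  -0.0359   0.057  173.     250.6947 168.4466]]
big [[  0.7238   0.1371   0.0306 230.     182.2977 248.8094]
 [  0.5039   0.3143   0.0594 271.     339.885  267.721 ]]
latch-ish [ 0.5964 -0.4581  0.0608] 49
side
[[  0.5012   0.1876   0.0597  85.     242.4471 147.5529]
 [  0.4662   0.0674   0.0594  94.     232.3789 183.2632]
 [  0.5915  -0.2256   0.0629 138.     319.5396 299.705 ]
 [  0.5415  -0.231    0.0629 137.     291.6423 306.0438]
 [  0.4919  -0.2364   0.0632 137.     263.0803 312.5547]
 [  0.5712  -0.2715   0.0626 143.     314.3931 327.8069]
 [  0.5214  -0.2768   0.063  144.     285.0207 334.6828]]
turq [[  0.4777  -0.0335   0.0596 202.     242.3296 225.4535]]
big [[ -0.1414   1.331    0.0011  72.      80.9857   7.1319]
 [  0.5438   0.9211   0.1217  76.     233.8049  12.0273]
 [  0.5046   0.3167   0.0614 100.     238.5943 124.0566]
 [  0.7204   0.1185   0.0324 126.     333.4533 163.285 ]]
tin (array([ 0.5416, -0.231 ,  1.6781]), np.float64(0.00011253243747908245))
latch-ish [0.5406 0.8954 0.0784] 310
```

Heights (58 and 61 mm) and the pattern fit (0.1 mm residual) hold up. The tin is at (0.541, -0.232), yaw 1.68, with its latch towards -y as seen. Next I go over the tin and then the two stamps, taking a wrist look at each.

```bash
cat >> h.py <<'E'
from scipy.spatial.transform import Rotation as Ro
YAW=1.678
def quat(yaw):
    y=-np.array([np.cos(yaw),np.sin(yaw),0]); z=np.array([0,0,-1.]); x=np.cross(y,z)
    return Ro.from_matrix(np.c_[x,y,z]).as_quat()
def wrist(r,optics,name=None):
    s=r.read_state(); p,d=optics.get_image("wrist"); m=optics.camera_model("wrist"); C=m["tool_from_camera"]
    Rw=Ro.from_quat(s["eef_rot"]).as_matrix(); A=Rw@C[:3,:3]; b=Rw@C[:3,3]+s["eef_pos"]
    if name: cv2.imwrite(f"pics/{name}.png",p[:,:,::-1])
    return p,d,m["K"],A.T,-A.T@b
E
python3 - <<'E'
from h import *
from workcell import r, optics, command_gripper
np.set_printoptions(precision=4,suppress=True)
print("tip",r.tip_extent)
q=quat(YAW)
for n,xy in (("tin",(.536,-.20)),("near",(.466,.066)),("far",(.501,.187))):
    r.reach([*xy,.20],q); r.hold(.2)
    a=wrist(r,optics,"w_"+n); H=handles(*a); print(n);print(H)
    if n=="tin":
        T=H[(np.linalg.norm(H[:,:2]-[.541,-.232],axis=1)<.08)]
        if len(T)==5: print(fit_tin(T[:,:2]))
    s=r.read_state(); print(s["eef_pos"],s["time_s"],s["joint_positions"])
E
```

```text
tip 0.025
tin
[[  0.5928  -0.2271   0.0623 300.     292.1967 125.65  ]
 [  0.5725  -0.2728   0.0622 390.     337.2468 152.6539]
 [  0.5429  -0.2323   0.0623 331.     290.1513 178.8872]
 [  0.5228  -0.2781   0.062  398.     333.2482 203.4258]
 [  0.4678   0.0663   0.0341 168.       5.3869 212.6726]
 [  0.4932  -0.2376   0.0621 363.     288.4654 226.9282]]
(array([ 0.543 , -0.2324,  1.6772]), np.float64(6.75316678705838e-05))
[ 0.5358 -0.2007  0.2001] 2.0833 [-0.4924  0.4757  1.476  -0.0001  1.1897  0.9724]
near
[[  0.5027   0.1864   0.0592 459.     130.183  130.5185]
 [  0.4675   0.066    0.0593 311.     255.8205 180.7372]]
[0.4664 0.0651 0.1999] 3.4 [-0.0242  0.3017  1.7533 -0.0001  1.0867  1.441 ]
far
[[  0.5026   0.1862   0.0593 316.     256.5799 180.1442]
 [  0.4676   0.0659   0.0591 417.     370.2701 224.9763]]
[0.5011 0.186  0.2001] 4.2167 [ 0.212   0.4105  1.5838 -0.0001  1.1472  1.6773]
```

View pics/w_tin.png

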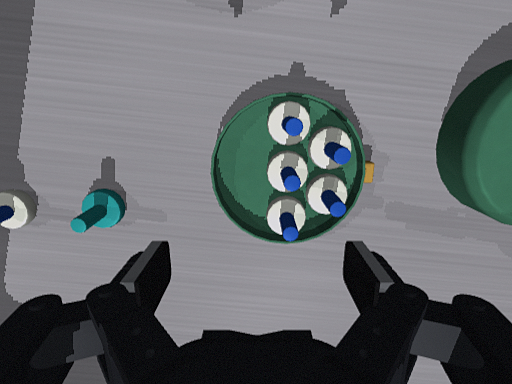

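The wrist view shows the tin with its two empty places to the left (about 245,135 and 245,195) and the decoy at (100,210). The three cameras agree within 2 mm. I use the wrist-camera frame for both pick and place so that its bias cancels.

```bash
cat >> h.py <<'E'
TIN=np.array([.542,-.2323]); YT=1.677; Q=quat(YT)
def place_xy(s):
    c,sn=np.cos(YT),np.sin(YT); p=np.array([.0433,.025*s]); return TIN+[c*p[0]-sn*p[1],sn*p[0]+c*p[1]]
def pick(r,grip,xy,zg=.052):
    grip(.06,40); r.reach([*xy,.14],Q); r.move_straight([*xy,zg],speed=.12,max_force=15)
    grip(0,40); s=r.read_state(); print("grip",s["grip_width"],s["eef_pos"],s["contact_force"])
    r.move_straight([*xy,.16],speed=.15); print("lifted",r.read_state()["grip_width"],r.read_state()["time_s"])
E
python3 - <<'E'
from h import *
from workcell import r, optics, command_gripper
np.set_printoptions(precision=4,suppress=True)
print(place_xy(1),place_xy(-1))
pick(r,command_gripper,(.5016,.1862))
xy=place_xy(1)
r.reach([*xy,.16],Q); r.hold(.2)
a=wrist(r,optics,"held1"); print(handles(*a)); print(r.read_state()["time_s"],r.read_state()["eef_pos"])
p,d=optics.get_image("side"); cv2.imwrite("pics/side_held1.png",p[150:,150:450,::-1])
m=optics.camera_model("side"); print(handles(p,d,m["K"],m["R"],m["t"]))
E
python3 -c "
import cv2,numpy as np
a=cv2.imread('pics/held1.png');b=cv2.imread('pics/side_held1.png');b=cv2.resize(b,(288,225))
b=cv2.copyMakeBorder(b,0,384-225,0,0,0);cv2.imwrite('pics/c1.png',np.hstack([a,b]))"
```

```text
[ 0.5126 -0.1919] [ 0.5623 -0.1866]
grip 0.014753739348729703 [0.5019 0.1862 0.0525] [-1.5895 -0.3505  5.3542]
lifted 0.014593817531008382 7.1667
[[   0.5928   -0.2271    0.0624  498.      316.0159   99.9064]
 [   0.5725   -0.2728    0.0623  637.      369.0156  133.5109]
 [   0.5429   -0.2324    0.0624  485.      311.8943  165.1301]
 [   0.5227   -0.2781    0.0622  607.      362.1787  194.5829]
 [   0.4932   -0.2377    0.0622  527.      308.663   222.4972]
 [   0.5134   -0.1909    0.1666 1813.      256.696   258.2336]]
8.825 [ 0.5128 -0.191   0.1601]
[[  0.4662   0.0675   0.0594  96.     232.2577 183.3299]
 [  0.5914  -0.2257   0.0632 147.     319.4392 299.3784]
 [  0.5418  -0.2311   0.0627 135.     291.5735 305.9412]
 [  0.4919  -0.2364   0.0628 134.     263.1037 312.763 ]
 [  0.5711  -0.2714   0.063  149.     314.4698 327.4966]
 [  0.5214  -0.2768   0.0628 146.     285.     334.6781]]
```

View pics/c1.png

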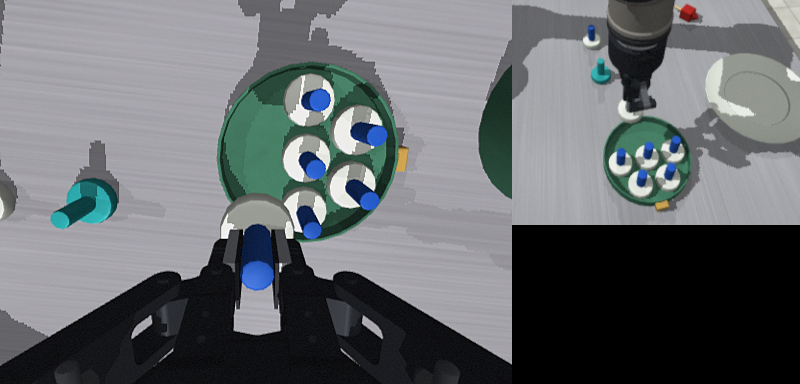

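The stamp is held upright, with its handle at (257,258), and the place below is clear. It measures within 1 mm of target in the same frame, with the underside 52.7 mm below the TCP. Next I set it down and pick the second one.

```bash
cat >> h.py <<'E'
def setdown(r,grip,xy,zb=.0557):
    cmd=np.array(xy,float)
    r.move_straight([*cmd,.085],speed=.12); r.hold(.15)
    e=np.array(r.read_state()["eef_pos"])[:2]-xy; print("err",e)
    cmd=cmd-e
    r.move_straight([*cmd,zb+.004],speed=.06); print(r.read_state()["eef_pos"],r.read_state()["contact_force"])
    hit=r.move_straight([*cmd,zb-.0015],speed=.015,max_force=5); s=r.read_state(); print("touch",hit,s["eef_pos"],s["contact_force"])
    grip(.034,40); r.hold(.1); r.move_straight([*cmd,.16],speed=.15); print("t",r.read_state()["time_s"])
E
python3 - <<'E'
from h import *
from workcell import r, optics, command_gripper
np.set_printoptions(precision=4,suppress=True)
setdown(r,command_gripper,place_xy(1))
a=wrist(r,optics,"set1"); print(handles(*a))
pick(r,command_gripper,(.4666,.066))
r.reach([*place_xy(-1),.16],Q); r.hold(.2)
a=wrist(r,optics,"held2"); print(handles(*a)); print(r.read_state()["time_s"],r.read_state()["eef_pos"])
E
```

```text
err [ 0.0005 -0.0003]
[ 0.5119 -0.1916  0.0594] [-0.6883 -0.732   0.2098]
touch True [ 0.5123 -0.1918  0.0555] [-0.0747  0.2761  3.5555]
t 12.0
[[  0.5929  -0.2271   0.0625 507.     315.9411  97.5187]
 [  0.5725  -0.2729   0.0624 648.     369.3874 131.2389]
 [  0.5429  -0.2324   0.0623 488.     311.9616 163.2808]
 [  0.513   -0.1919   0.0623 462.     257.7284 193.6084]
 [  0.5227  -0.2782   0.0621 615.     362.5587 192.8063]
 [  0.4932  -0.2377   0.0621 521.     308.7394 221.0752]]
grip 0.01405922973285685 [0.4669 0.066  0.0525] [-1.3171 -1.1691  5.4816]
lifted 0.014762515726655327 15.675
[[   0.5927   -0.2271    0.0623  480.      312.4579  164.8789]
 [   0.5724   -0.2728    0.0622  598.      362.6683  194.1987]
 [   0.5429   -0.2323    0.0623  524.      309.1301  222.1729]
 [   0.5628   -0.1851    0.1667 1810.      256.6696  258.2658]
 [   0.5227   -0.2781    0.062   616.      356.5376  248.2384]
 [   0.4932   -0.2375    0.0443   59.      307.4688  260.3125]]
16.975 [ 0.5624 -0.1853  0.1603]
```

View pics/held2.png

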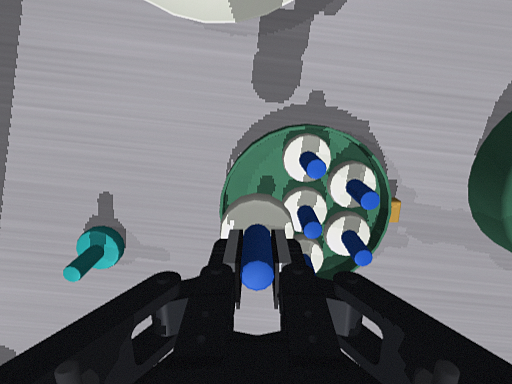

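Stamp 1 stands at (0.513, -0.192) with its top at 62.3 mm, level with the packed ones and 0.6 mm from target. Stamp 2 is held upright (handle at 257,265) over the other place.

```bash
python3 - <<'E'
from h import *
from workcell import r, optics, command_gripper
np.set_printoptions(precision=4,suppress=True)
setdown(r,command_gripper,place_xy(-1))
r.reach([.535,-.15,.24],Q); r.hold(.3)
a=wrist(r,optics,"final"); H=handles(*a); print(H)
for s in(1,-1): print("target (wrist frame)",place_xy(s)+[.001,0])
r.reach([.35,.0,.3],Q); r.hold(.2)
p,d=optics.get_image("side"); cv2.imwrite("pics/side_final.png",p[:,:,::-1])
m=optics.camera_model("side"); b=(p,d,m["K"],m["R"],m["t"]); print(handles(*b)); print(handles(*b,lo=(0,120,20),hi=(15,255,255))); print("turq",handles(*b,lo=(82,120,40),hi=(98,255,255)))
print(r.read_state()["time_s"])
E
python3 -c "
import cv2,numpy as np
a=cv2.imread('pics/final.png')[:,100:500];b=cv2.imread('pics/side_final.png')[:,100:500]
cv2.imwrite('pics/c2.png',np.hstack([a,b]))"
```

```text
err [ 0.0006 -0.0002]
[ 0.5616 -0.1863  0.0593] [ 0.0694 -0.6966  0.0739]
touch True [ 0.562  -0.1865  0.0556] [-0.5504  0.1859  3.766 ]
t 20.1
[[  0.5929  -0.2271   0.0623 295.     336.31   126.62  ]
 [  0.5628  -0.1866   0.0625 236.     293.8243 151.2552]
 [  0.5727  -0.2728   0.0623 350.     375.0393 150.5702]
 [  0.5431  -0.2324   0.0625 287.     332.5878 173.5473]
 [  0.5133  -0.192    0.0625 260.     292.0375 195.8764]
 [  0.5229  -0.2781   0.0621 338.     369.9685 195.3897]
 [  0.4934  -0.2377   0.0623 300.     329.4331 216.5159]]
target (wrist frame) [ 0.5136 -0.1919]
target (wrist frame) [ 0.5633 -0.1866]
[[  0.5615  -0.1852   0.0627 131.     297.3258 280.2424]
 [  0.5117  -0.1905   0.0627 129.     270.4419 285.7752]
 [  0.5914  -0.2257   0.063  142.     319.4366 299.4155]
 [  0.5417  -0.2311   0.0628 140.     291.7    305.9143]
 [  0.4919  -0.2364   0.0626 138.     263.1214 312.6857]
 [  0.571   -0.2714   0.0633 149.     314.396  327.5772]
 [  0.5215  -0.2768   0.0627 142.     284.9371 334.6014]]
[[ -0.2723   1.3307   0.0068  83.      49.1316   7.9493]
 [  0.5443   0.9201   0.1219  82.     233.8063  12.0273]
 [  0.5042   0.3169   0.0603  99.     238.6095 124.1111]
 [  0.7208   0.1182   0.0321 120.     333.6602 163.1068]]
turq [[  0.4778  -0.0337   0.0598 201.     242.2343 225.4714]]
22.125
```

View pics/c2.png

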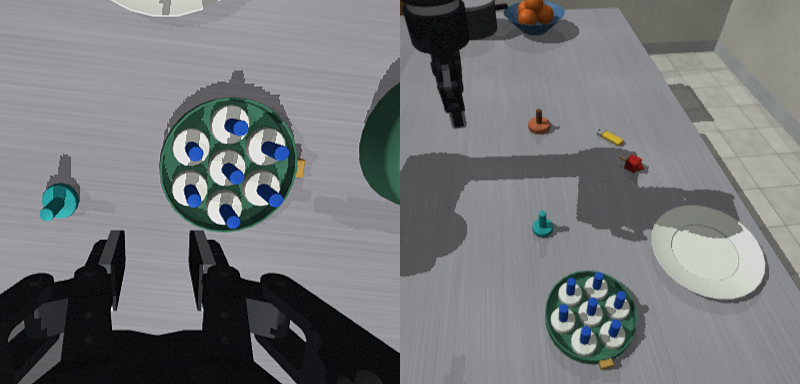

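All seven stand level in an even ring around the middle one (tin centre about 230,165 in the left view). The terracotta stamp and the decoy have not moved, and the robot is clear.

```bash
python3 -c "
from workcell import r
r.finish_job()"
```

```text
the job is handed in; nothing more can be done
```

Both stamps from the counter are now in the two empty places of the tin. I lowered each one slowly until it touched the floor, at about 4 N, before letting go. The job was handed in at about 22 s of the 54 s allowed.

- **Position:** in the last wrist and side images both handles are within about 0.6 mm of their target positions.
- **Level:** the tops of all seven handles agree within 0.7 mm, so all seven stand flat.
- **Left alone:** the terracotta stamp and the turquoise look-alike read within 0.5 mm of where they started.
- **Disagreements:** the cameras differ from each other by up to about 2 mm, which fits their calibration. I used the wrist camera for both picking and placing so that this cancelled out. No check failed.

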